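# Shut the gas valve under the sliding cover

### The job

The gas to this lab bench has to be turned off. With the fingertips, push the metal cover of the white service box along its track, without lifting it, until it is all the way at the other end and the opening is uncovered; then push the valve handle that ends in a round disc clockwise until it is fully shut, crosswise to its pipe. Leave the plain handle as it is and do not disturb the bottle, the beaker or the jar.

Things in the scene. Friction and masses are not known exactly. Their poses are not given: they have to be found in the camera images.
- gas_box: White service box fixed on the bench, 180 (its x) by 480 (its y) by 83 mm high, turned up to 0.25 rad. Origin: centre of its underside, z up. Side walls are runners for the cover, 75 mm high, with guide lips to 83 mm outside; end walls 83 mm high, inner faces at y = -232 and +232 mm, stop the cover. The half at y > -12 mm is a closed deck 73 mm high.
- opening (a point): Centre of the box's opening at runner height (75 mm above the bench, box y = -122 mm), axes as the box. The opening is 140 mm along box x and 220 mm along box y; its floor is 10 mm above the bench. Inside stand two valves, about 87 mm apart along box y, pivots about 30 mm to the +x side of the middle; which one is marked varies.
- cover_rib (a point): Middle of the rib of the loose dark steel cover: plate 163 (box x) by 222 (box y) by 6 mm, 0.5 kg, top face 81 mm above the bench, drags with 3 to 6 N, 2.5 mm side play. Rib at its centre: 90 mm along box x, 10 mm thick along box y, top 107 mm above the bench; this point is at 94 mm. Starts at box y about -114 mm, hiding the opening; slides to box +y, end stop at +121 mm.
- disc_pivot (a point): Pivot of the marked handle (the one ending in a round disc, to be shut), at the handle's mid-height, 51 mm above the bench. Below it a brass pipe runs along box x (top of pipe 29 mm, of valve body 33 mm, of the stem 37 mm above the bench).
- disc_end (a point): Centre of the round disc at the end of the marked handle, 45 mm from its pivot, mid-height 51 mm above the bench. The handle is a black bar 12 mm wide and 14 mm tall (44 to 58 mm above the bench); the disc is 26 mm across and as tall as the bar; the tip is 58 mm from the pivot.
- disc_handle (a joint): Angle of the marked handle, rad. 0: open, in line with its pipe, pointing from the pivot to box -x. Grows clockwise seen from above to the stop at 1.57: shut, pointing to box +y. Starts between 0 and 0.25. Stiff (about 2 N at the disc) and stays where it is left.
- plain_end (a point): Point near the end of the other handle, which must stay as it is: 45 mm from its pivot, mid-height 51 mm above the bench. Plain black bar 12 mm wide, 14 mm tall and 58 mm long, with a square end and no disc; it points roughly to box -x as well.
- reagent_bottle_mid (a point): Loose small brown glass bottle with a blue cap, 52 mm across, 105 mm tall, beside the box; point on its axis 52 mm above the bench.
- beaker_mid (a point): Loose white beaker, 60 mm across, 80 mm tall, beside the box; point on its axis 40 mm above the bench.
- jar_mid (a point): Loose white jar with a blue lid, 56 mm across, 70 mm tall, beyond the box's -y end; point on its axis 35 mm above the bench.

How it is judged:
On the way, in this order (a step that is already met when the one before it is completed fails the run):
1. the cover has been slid off the opening, to the far end of its track (within 25 mm of the stop) (y of cover_rib in the frame of gas_box above 0.096 m), for 0.2 s.
2. the disc-ended handle has been pushed shut (value of joint disc_handle above 1.45 rad), for 0.2 s.
At the end, for the whole second after the job is handed in: The disc-ended handle is shut to within about 7 degrees of its stop (joint above 1.45 rad), the cover lies flat in its track with its rib within 25 mm of the far stop, the plain handle's end is within 12 mm and the bottle, beaker and jar within 20 mm of where they were (value of joint disc_handle above 1.45 rad and y of cover_rib in the frame of gas_box above 0.096 m and z of cover_rib in the frame of gas_box between 0.088 and 0.099 m and angle between cover_rib's own z axis and vertical below 0.05 rad and distance of plain_end from where it was at the start of the episode below 0.012 m and velocity of joint disc_handle below 0.05 rad/s and distance of each of reagent_bottle_mid, beaker_mid, jar_mid from where it was at the start of the episode below 0.02 m); the robot touches nothing.
It fails at once if the cover is lifted off its runners or tipped up (rib more than 15 mm above its height when lying in the track, or tilted more than 0.12 rad) (z of cover_rib in the frame of gas_box above 0.109 m or angle between cover_rib's own z axis and vertical above 0.12 rad).
It fails at once if the plain handle is moved (its end by more than 12 mm) (distance of plain_end from where it was at the start of the episode above 0.012 m).
It fails at once if the bottle, the beaker or the jar is moved by more than 20 mm or lifted (distance of any of reagent_bottle_mid, beaker_mid, jar_mid from where it was at the start of the episode above 0.02 m).
It also fails if it takes over 51 s, if anything falls off the work surface, if the arm or the gripper's body presses on something with over 40 N, if the wrist force passes 120 N, or if a joint passes its speed limit or range.

### The arm

A 6-joint arm with a two-finger parallel gripper is mounted at the origin on the work surface. World frame = base frame: x ahead of the robot, y to its left, z up, the work surface at z = 0. Lengths are in m, angles in rad, forces in N, time in s.
With the tool pointing down it reaches from about 0.375 to 0.9 m from the base axis. Payload 3.1 kg.
Tool frame: the origin (TCP) lies on the mounting face of the last link; the fingertips stand 182 mm ahead of it and the grasp point (between the pads) lies 164 mm ahead of it; z points along the fingers, y is the direction in which the jaws open and shut (so a half turn about z gives the same grasp; the last joint's range is limited). The gripper opens to 87 mm and grips with 3 to 60 N. Pads are 19 mm wide; open, the fingers measure 117 mm over their backs; the gripper's body (75 mm by 190 mm) begins 51 mm behind the grasp point.
Start: joints at [-1.323, 0.527, 1.433, -0, 1.181, -0.178], TCP at [0.258, -0.569, 0.405] pointing down, gripper open.
Joint ranges: [-3.08, 3.08], [-0.75, 2.2], [0.22, 2.44], [-1.43, 4.57], [0, 2.65], [-2.85, 2.85]. Speed limits (rad/s): [2.79, 2.79, 3.14, 3.14, 3.14, 3.14].

### API

Orientations are given as a unit quaternion [x, y, z, w].
In Python, from rig import robot, camera, camera_model gives the robot as it stands.
- The arm moves only by the tool drive_tool, never from a script. Its argument "plan" is a list that holds one entry, the list of rows, each a list of 6 numbers: the shift along the world's x, y, z in units of 2.5 cm (1.0 is 2.5 cm), then the turn, a rotation vector about the world's x, y, z in units of 6 degrees (1.0 is 6 degrees). A call has 1 to 8 rows; each row shifts and turns the commanded pose from where the row before left it; what a row does not reach is not made up. A row lasts 1/8 s, in which the tool goes at most 62.5 mm and 10.7 degrees, less where a joint would pass 70% of its speed; a pose out of reach is approached as far as the arm can. A call with a number of a shift or a turn outside -1 to 1 is refused whole. A call with a gripper value outside its range is refused whole. "grip" is the closure, from 0 (fully open) to 1 (shut), set as the call begins (left out, the last holds). The fingers move at their own pace and stop on an object; "force" is the grip in N (left out, the last holds). Time passes only in rows, so rows that do not move let the fingers close. It gives the time, the measured TCP pose, the force and the opening at its end, in the units of the state.
- robot.get_obs(): the state, without advancing time (a new reading comes with each control period).
- camera(name): name is "side" or "top"; returns the picture (480x640x3 uint8, red, green, blue); there is no depth.
- camera_model(name): a dict with "K" (3x3 intrinsics, pixels), "world_to_cam" (4x4, takes a point from world to camera coordinates). Camera axes: x right, y up, looking along -z (the intrinsics and any distortion apply to the point x, -y, -z); pixel columns grow to the right and rows downward; lengths in m; the calibration is good to about 2 mm. A picture is of the moment at which its call begins. camera_model takes no time and is no camera call.
- robot.hand_in(): hands the job in, once; it reports no verdict.
The state is a dict: "time": time; "q": joint angles; "joint_velocities": joint speeds; "joint_torque": joint torques, N m; "position": TCP position; "tool_rot": TCP orientation; "ft_force": force on the tool from outside, world axes, zero at the start; "moment": the same for the moment, N m; "grip_width": finger opening in m.
Only numpy, scipy, OpenCV 4.12 (cv2) and the standard library are available. Lean on these libraries where they do the work, as an engineer would, in place of code of your own. Each camera call takes 0.05 s, during which the arm holds its last target.

## Working session

There is one attempt and no reset: what is moved stays moved. The work goes in short steps, Python scripts to look and compute and a tool call to move; the robot and the scene stay as the last step left them, time stands still between calls to the robot, and variables do not carry over. Pictures are saved under pics/ and viewed, and the job is handed in when it is done.

Besides the shell and the picture viewer there is one more tool, called after ">>>" as name(argument=value, ...) on one line, values as JSON. drive_tool: Moves the arm, as the interface text tells. Shifts and turns lie within -1 to 1; 1 stands for 2.5 cm of shift or 6 degrees of turn. Its arguments: {"type":"object","properties":{"plan":{"type":"array","items":{"type":"array","items":{"type":"array","items":{"type":"number","minimum":-1,"maximum":1}}}},"grip":{"type":"number"},"force":{"type":"number"}},"required":["plan"]}

```bash
ls; mkdir -p pics
python3 - <<'E'
from rig import robot,camera,camera_model
import cv2
o=robot.get_obs();print(o)
for n in("side","top"):
    m=camera_model(n);print(n,{k:(v.tolist() if hasattr(v,'tolist') else v) for k,v in m.items()})
    cv2.imwrite(f"pics/{n}0.png",camera(n)[:,:,::-1])
E
```

```text
pics
{'time': 0.0, 'q': array([-1.32348902e+00,  5.28424748e-01,  1.43390511e+00, -2.42981976e-06,
        1.18132939e+00, -1.78500308e-01]), 'joint_velocities': array([ 8.47170688e-04, -7.02366424e-04, -4.72366947e-04, -3.73664768e-05,
       -1.08632837e-03, -9.48412161e-04]), 'joint_torque': array([ 4.93865718e-04, -4.40040386e+01, -1.76590168e+01,  6.33427408e-02,
        5.81970939e-02, -1.71301176e-04]), 'position': array([ 0.25810144, -0.56884137,  0.40379576]), 'tool_rot': array([ 9.77420845e-01,  2.11299371e-01, -3.66647923e-05, -1.03264648e-03]), 'ft_force': array([ 0.16159581, -0.25028451, -0.48078484]), 'moment': array([0.0278071 , 0.03031901, 0.02100997]), 'grip_width': 0.087074757643179}
side {'K': [[554.6777398144524, 0.0, 320.3878273277153], [0.0, 554.6777398144524, 241.61758979241918], [0.0, 0.0, 1.0]], 'world_to_cam': [[-0.950120745547167, -0.31154214824623777, -0.014562237019603436, 0.5762421163744792], [0.16331225088374, -0.5367516063588923, 0.8277842845708268, -0.2224469967195491], [-0.2657059984121214, 0.784116829903088, 0.560857485882599, -0.8010024231459213], [0.0, 0.0, 0.0, 1.0]]}
top {'K': [[491.4400486635545, 0.0, 318.7378234918063], [0.0, 491.4400486635545, 229.66195144863568], [0.0, 0.0, 1.0]], 'world_to_cam': [[0.014489068615110732, -0.9996878896853562, 0.02035166104046221, -0.0842269435524902], [0.9950323245455543, 0.016420521724237244, 0.0981887955714611, -0.6322620528476477], [-0.09849233472782006, 0.018827896397184293, 0.994959682759618, -0.9867501771609913], [0.0, 0.0, 0.0, 1.0]]}
```

View pics/top0.png

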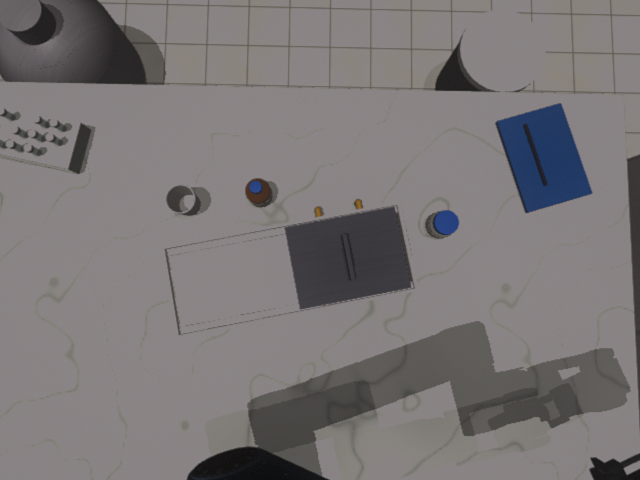

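View pics/side0.png

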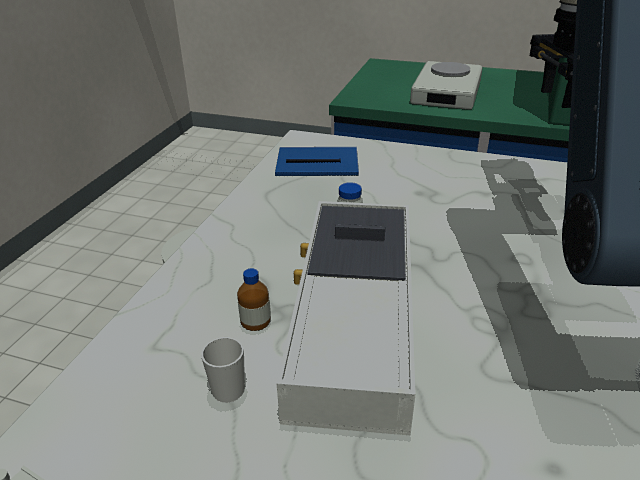

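Run:
```python
import cv2
a=cv2.imread("pics/top0.png")[195:345,155:425]
cv2.imwrite("pics/z.png",cv2.resize(a,(790,439),interpolation=cv2.INTER_CUBIC))
```

```text
(no output)
```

View pics/z.png

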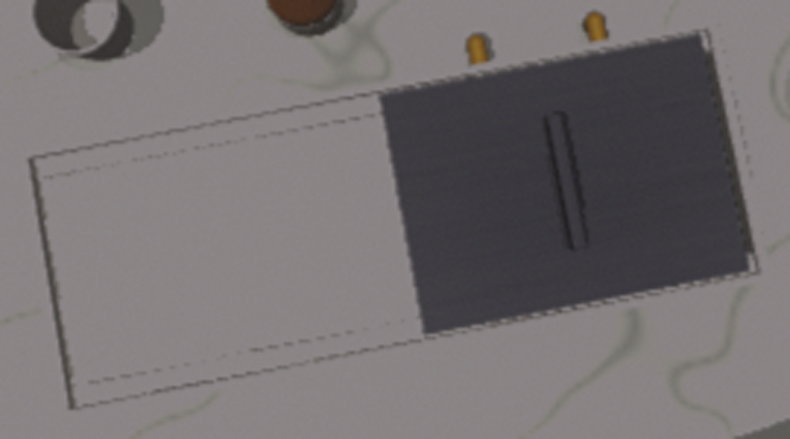

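```bash
cat > h.py <<'E'
import numpy as np
from rig import robot,camera,camera_model
def proj(n,P):
    m=camera_model(n);P=np.atleast_2d(P);c=P@m["world_to_cam"][:3,:3].T+m["world_to_cam"][:3,3]
    K=m["K"];return np.c_[K[0,2]+K[0,0]*c[:,0]/-c[:,2],K[1,2]+K[1,1]*-c[:,1]/-c[:,2]]
def ray(n,uv,z):
    m=camera_model(n);K=m["K"];T=m["world_to_cam"];R=T[:3,:3];t=T[:3,3]
    d=R.T@np.array([(uv[0]-K[0,2])/K[0,0],-(uv[1]-K[1,2])/K[1,1],-1]);o=-R.T@t
    return o+d*(z-o[2])/d[2]
def b2w(p,B):
    c,s=np.cos(B[2]),np.sin(B[2]);p=np.atleast_2d(p);return np.c_[B[0]+c*p[:,0]-s*p[:,1],B[1]+s*p[:,0]+c*p[:,1],p[:,2]]
def w2b(P,B):
    c,s=np.cos(B[2]),np.sin(B[2]);d=np.array(P)[:2]-B[:2];return np.array([c*d[0]+s*d[1],-s*d[0]+c*d[1]])
E
python3 - <<'E'
from h import *
from scipy.optimize import least_squares
s=790/270
zt=np.array([(30,158),(70,408),(757,271),(708,31),(381,96),(425,333)])/s+[155,195]
def P(v): 
    return np.array([(.09,.24,.083),(-.09,.24,.083),(-.09,-.24,.083),(.09,-.24,.083),(.0815,v+.111,.081),(-.0815,v+.111,.081)])
sd=np.array([(279,387),(414,395),(407,208),(321,205)])
f=lambda v:np.r_[(proj("top",b2w(P(v[3]),v))-zt).ravel()]
r=least_squares(f,[.6,0,0.15,-.114]);print(r.x,r.fun.round(1))
print((proj("side",b2w(P(r.x[3])[:4],r.x))-sd).round(1))
for uv in [(555,113),(577,247)]:
    u=np.array(uv)/s+[155,195];print(w2b(ray("top",u,.107),r.x))
for uv,z in [((255,186),.105),((184,194),.08),((445,222),.07)]: print(ray("top",uv,z), w2b(ray("top",uv,z),r.x))
E
```

```text
[ 0.55156432 -0.01825508  0.20493422 -0.11643596] [-5.  -2.7 -3.7  4.   5.6  2.9  3.4 -4.7 -0.2 -0.6  0.1  0.5]
[[-4.  -5.5]
 [-0.3 -2.8]
 [ 0.3 -4.4]
 [-3.6 -5.3]]
[ 0.04496764 -0.11626152]
[-0.0435646  -0.11332376]
[0.7091334 0.0515615 0.105    ] [0.16847972 0.03628989]
[0.69520702 0.1940199  0.08      ] [0.18383543 0.17860131]
[ 0.64937805 -0.32713518  0.07      ] [ 0.03290896 -0.32232195]
```

```bash
python3 - <<'E'
from h import *
from scipy.optimize import least_squares
s=790/270
zt=np.array([(30,158),(70,408),(757,271),(708,31),(381,96),(425,333)])/s+[155,195]
def P(v,a=.084,b=.232): 
    return np.array([(a,b,.083),(-a,b,.083),(-a,-b,.083),(a,-b,.083),(.0815,v+.111,.081),(-.0815,v+.111,.081)])
sd=np.array([(279,387),(414,395),(407,208),(321,205)])
f=lambda v:np.r_[(proj("top",b2w(P(v[3]),v))-zt).ravel()]
r=least_squares(f,[.6,0,0.15,-.114]);print(r.x,r.fun.round(1))
print((proj("side",b2w(P(r.x[3],.09,.24)[:4],r.x))-sd).round(1))
for uv in [(555,113),(577,247)]:
    u=np.array(uv)/s+[155,195];print(w2b(ray("top",u,.107),r.x))
for uv,z in [((255,186),.105),((184,194),.08),((445,222),.07)]: print(ray("top",uv,z), w2b(ray("top",uv,z),r.x))
E
cat > z.py <<'E'
import cv2,sys
f,o,x0,y0,x1,y1=sys.argv[1],sys.argv[2],*map(int,sys.argv[3:])
a=cv2.imread(f)[y0:y1,x0:x1];k=min(800/(x1-x0),600/(y1-y0));print(k)
cv2.imwrite(o,cv2.resize(a,None,fx=k,fy=k,interpolation=cv2.INTER_CUBIC)[:600,:800])
E
python3 z.py pics/side0.png pics/zs.png 260 180 440 440
```

```text
[ 0.55124192 -0.01798857  0.20507128 -0.11676371] [-0.6 -0.3 -0.2  0.2  0.8  0.8 -0.  -0.9 -0.2 -0.5  0.2  0.6]
[[-3.9 -5.3]
 [-0.  -2.6]
 [ 0.4 -4.3]
 [-3.5 -5.2]]
[ 0.04521308 -0.11659426]
[-0.04331876 -0.11364437]
[0.7091334 0.0515615 0.105    ] [0.16874607 0.03594021]
[0.69520702 0.1940199  0.08      ] [0.18412128 0.17824953]
[ 0.64937805 -0.32713518  0.07      ] [ 0.03312616 -0.32265304]
2.3076923076923075
```

View pics/zs.png

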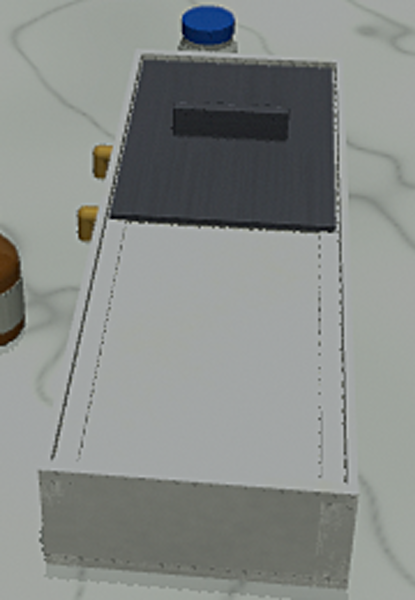

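>>> drive_tool(plan=[[[0.72,0.9,0,0,0,0.72],[0.72,0.9,0,0,0,0.72],[0.72,0.9,0,0,0,0.72],[0.72,0.9,0,0,0,0.72],[0.72,0.9,0,0,0,0.72],[0.72,0.9,0,0,0,0.72],[0.72,0.9,0,0,0,0.72],[0.72,0.9,0,0,0,0.72]]], grip=1, force=30)

```text
time: 1.1
position: [0.4026, -0.3882, 0.4043]
tool_rot: [0.87, 0.493, -0.0, -0.0]
ft_force: [-0.3, 0.3, -0.1]
grip_width: 0.0152
```

>>> drive_tool(plan=[[[0.72,0.9,-0.4,0,0,0.72],[0.72,0.9,-0.4,0,0,0.72],[0.72,0.9,-0.4,0,0,0.72],[0.72,0.9,-0.4,0,0,0.72],[0.72,0.9,-0.4,0,0,0.72],[0.72,0.9,-0.4,0,0,0.72],[0.72,0.9,-0.4,0,0,0.72],[0.72,0.9,-0.4,0,0,0.72]]])

```text
time: 2.1
position: [0.5466, -0.2083, 0.324]
tool_rot: [0.684, 0.729, -0.0, -0.0]
ft_force: [0.7, -0.5, 0.6]
grip_width: 0.0008
```

>>> drive_tool(plan=[[[0.72,0.9,-0.4,0,0,0.72],[0.72,0.9,-0.4,0,0,0.66],[0,0,0,0,0,0],[0,0,0,0,0,0]]])

```text
time: 2.6
position: [0.5819, -0.1644, 0.3046]
tool_rot: [0.631, 0.776, -0.0, -0.0]
ft_force: [-0.3, -0.4, 0.3]
grip_width: 0.0003
```

```bash
cat > st.py <<'E'
from h import *
B=np.array([0.5512,-0.0180,0.2051])
o=robot.get_obs();q=o["tool_rot"];print(o["time"].__round__(2) if isinstance(o["time"],float) else o["time"],o["position"].round(4),"tipz",round(o["position"][2]-.182,4),"box",w2b(o["position"],B).round(4),"phi",2*np.arctan2(q[1],q[0])-B[2],q.round(4),"F",o["ft_force"].round(1),"w",o["grip_width"])
E
cat > snap.py <<'E'
import sys,cv2
from rig import camera
for n in sys.argv[2:]: cv2.imwrite(f"pics/{n}{sys.argv[1]}.png",camera(n)[:,:,::-1])
E
python3 st.py; python3 snap.py 1 top side; python3 z.py pics/side1.png pics/zs1.png 260 130 460 280
```

```text
2.6 [ 0.5819 -0.1644  0.3046] tipz 0.1226 box [ 0.0002 -0.1496] phi 1.5712565597359427 [ 6.308e-01  7.759e-01 -3.000e-04 -3.000e-04] F [-0.3 -0.4  0.3] w 0.0003010897160505555
4.0
```

View pics/zs1.png

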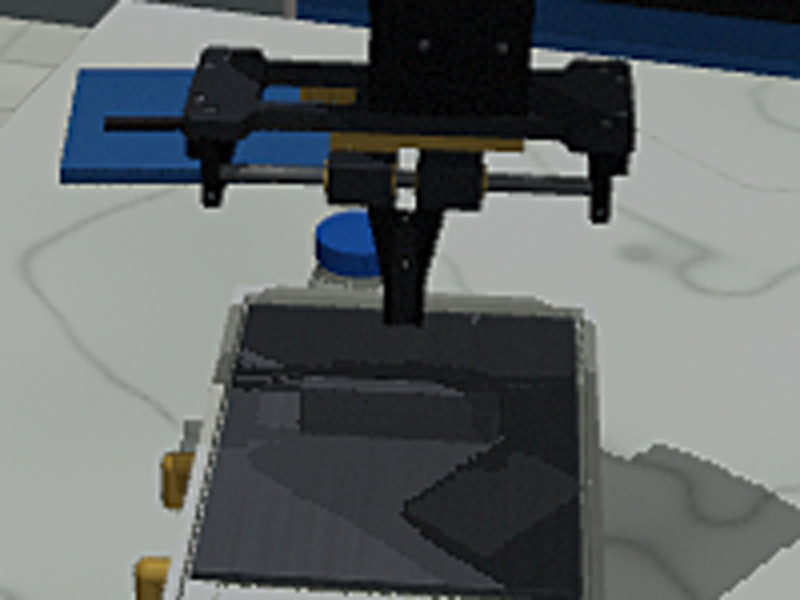

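View pics/top1.png

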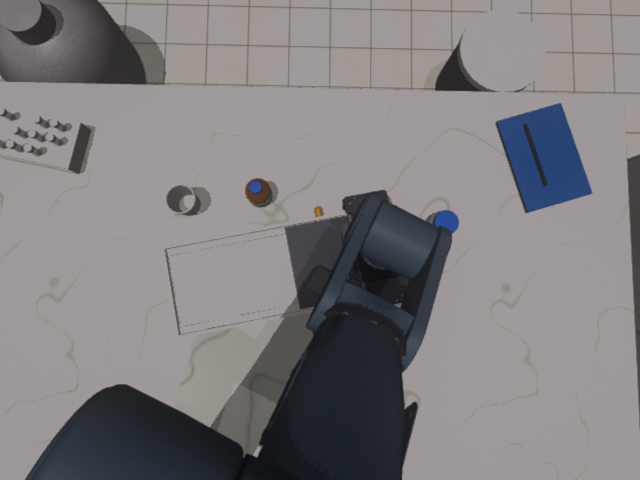

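>>> drive_tool(plan=[[[0,0,-0.7,0,0,0],[0,0,-0.64,0,0,0],[0,0,0,0,0,0],[-0.08,0.39,0,0,0,0],[-0.08,0.39,0,0,0,0],[-0.08,0.39,0,0,0,0],[-0.08,0.39,0,0,0,0]]])

```text
time: 3.58
position: [0.5743, -0.1246, 0.2717]
tool_rot: [0.63, 0.776, -0.0, 0.001]
ft_force: [0.8, -2.5, -1.1]
grip_width: 0.0004
```

```bash
python3 st.py; python3 snap.py 2 side; python3 z.py pics/side2.png pics/zs2.png 260 130 460 280
```

```text
3.58 [ 0.5743 -0.1246  0.2717] tipz 0.0897 box [ 0.0009 -0.1091] phi 1.5721926811233427 [ 0.6305  0.7762 -0.      0.0008] F [ 0.8 -2.5 -1.1] w 0.00035665354033998295
4.0
```

View pics/zs2.png

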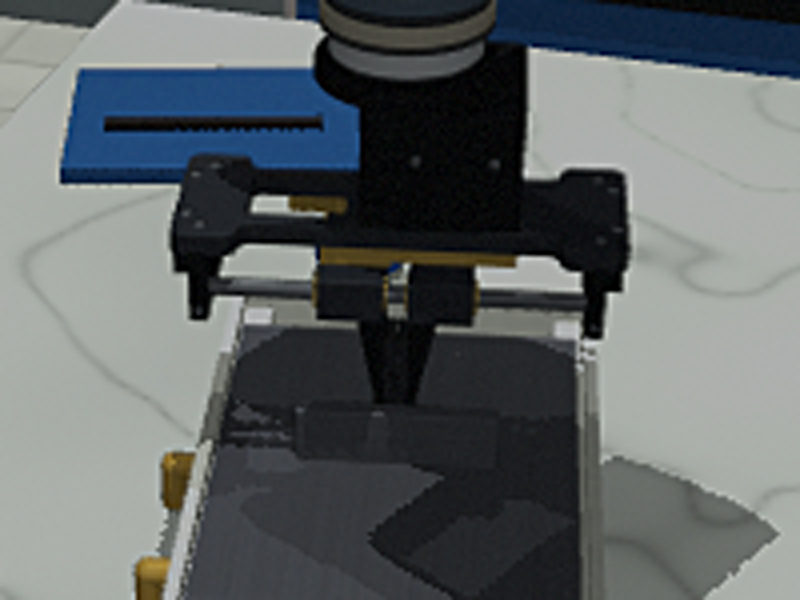

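>>> drive_tool(plan=[[[-0.12,0.59,0,0,0,0],[-0.12,0.59,0,0,0,0],[-0.12,0.59,0,0,0,0],[-0.12,0.59,0,0,0,0],[-0.12,0.59,0,0,0,0],[-0.12,0.59,0,0,0,0],[-0.12,0.59,0,0,0,0],[0,0,0,0,0,0]]])

```text
time: 4.62
position: [0.5521, -0.02, 0.2709]
tool_rot: [0.63, 0.776, -0.0, -0.002]
ft_force: [0.3, 0.7, 0.1]
grip_width: 0.0005
```

```bash
python3 st.py; python3 snap.py 3 side; python3 z.py pics/side3.png pics/zs3.png 220 130 500 340
```

```text
4.62 [ 0.5521 -0.02    0.2709] tipz 0.0889 box [ 0.0005 -0.0021] phi 1.572578794205718 [ 6.303e-01  7.763e-01 -1.000e-04 -1.900e-03] F [0.3 0.7 0.1] w 0.0005479354849555575
2.857142857142857
```

View pics/zs3.png

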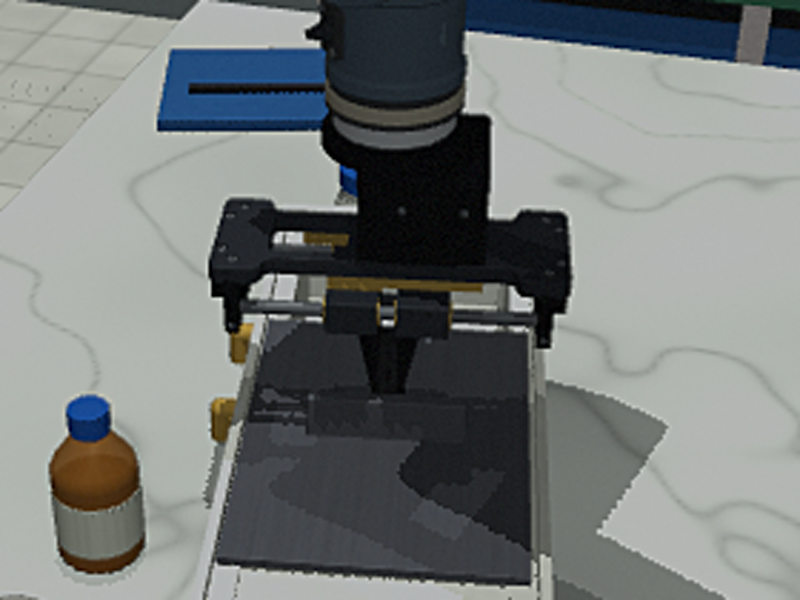

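>>> drive_tool(plan=[[[-0.12,0.59,0,0,0,0],[-0.12,0.59,0,0,0,0],[-0.12,0.59,0,0,0,0],[-0.12,0.59,0,0,0,0],[-0.12,0.59,0,0,0,0],[-0.12,0.59,0,0,0,0],[-0.08,0.4,0,0,0,0],[0,0,0,0,0,0]]])

```text
time: 5.68
position: [0.5328, 0.0777, 0.2714]
tool_rot: [0.63, 0.776, 0.0, -0.0]
ft_force: [-0.1, -0.7, -0.0]
grip_width: 0.0005
```

>>> drive_tool(plan=[[[-0.03,0.16,0,0,0,0],[-0.03,0.16,0,0,0,0],[0,0,0,0,0,0]]])

```text
time: 6.05
position: [0.5319, 0.0845, 0.2714]
tool_rot: [0.631, 0.776, 0.0, 0.0]
ft_force: [0.0, -2.6, -0.2]
grip_width: 0.0006
```

```bash
python3 st.py; python3 snap.py 4 side; python3 z.py pics/side4.png pics/zs4.png 220 180 500 390
```

```text
6.05 [0.5319 0.0845 0.2714] tipz 0.0894 box [0.002  0.1043] phi 1.5711534452714961 [6.309e-01 7.759e-01 2.000e-04 2.000e-04] F [ 0.  -2.6 -0.2] w 0.0006079608144655208
2.857142857142857
```

View pics/zs4.png

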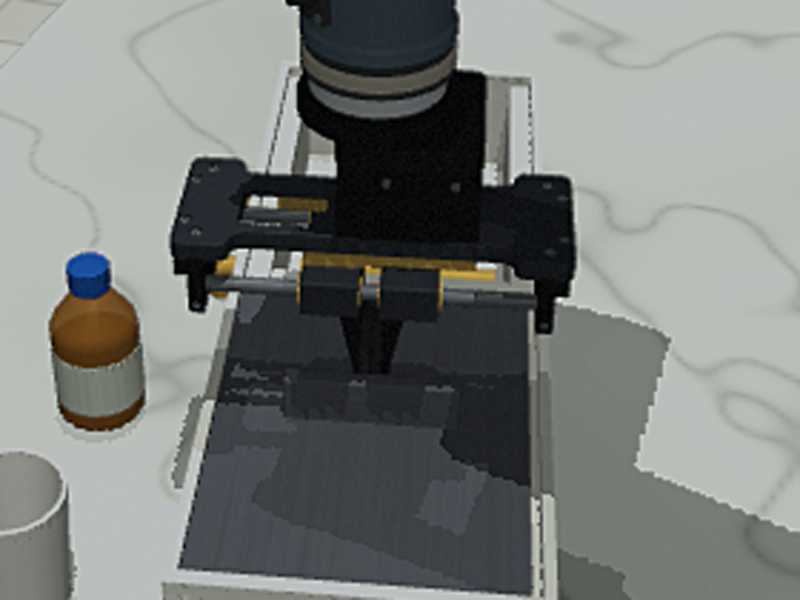

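>>> drive_tool(plan=[[[-0.03,0.12,0,0,0,0],[-0.02,0.08,0,0,0,0],[0,0,0,0,0,0]]])

```text
time: 6.48
position: [0.5314, 0.0877, 0.2715]
tool_rot: [0.63, 0.777, -0.001, 0.002]
ft_force: [1.3, -11.4, -0.7]
grip_width: 0.0002
```

>>> drive_tool(plan=[[[0.04,-0.2,0,0,0,0],[0.1,-0.5,0,0,0,0],[0,-0.5,1,0,0,0],[-0.3,-0.9,1,0,0,0],[-0.3,-1,0.5,0,0,0],[-0.3,-1,0.5,0,0,0],[-0.3,-1,0,0,0,0],[-0.3,-1,0,0,0,0]]])

```text
time: 7.48
position: [0.496, -0.0637, 0.3464]
tool_rot: [0.631, 0.776, 0.0, -0.0]
ft_force: [-1.0, -0.1, -0.7]
grip_width: 0.0005
```

>>> drive_tool(plan=[[[-0.3,-1,0,0,0,0],[-0.3,-1,0,0,0,0],[-0.3,-1,0,0,0,0],[-0.3,-1,0,0,0,0],[-0.3,-1,0,0,0,0],[-0.3,-1,0,0,0,0],[-0.3,-1,0,0,0,0],[-0.3,-1,0,0,0,0]]])

```text
time: 8.48
position: [0.4359, -0.2637, 0.3461]
tool_rot: [0.631, 0.776, 0.0, -0.0]
ft_force: [0.3, -0.6, 0.1]
grip_width: 0.0007
```

```bash
python3 st.py; python3 snap.py 5 side top; python3 z.py pics/top5.png pics/zt5.png 155 180 475 420; python3 z.py pics/top5.png pics/zt5b.png 280 195 420 300
```

```text
8.47 [ 0.4359 -0.2637  0.3461] tipz 0.1641 box [-0.1629 -0.2171] phi 1.571156186399168 [ 6.309e-01  7.759e-01  4.000e-04 -3.000e-04] F [ 0.3 -0.6  0.1] w 0.0006826786902752271
2.5
5.714285714285714
```

View pics/zt5.png

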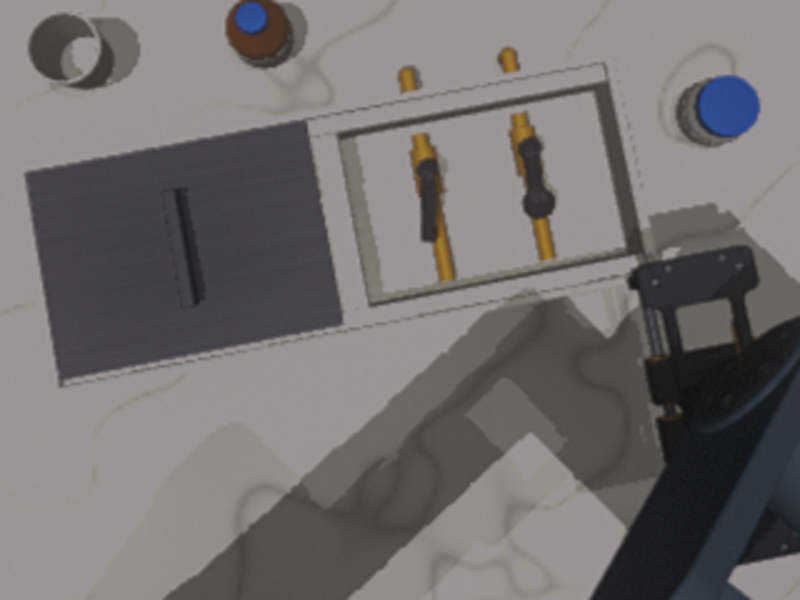

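View pics/zt5b.png

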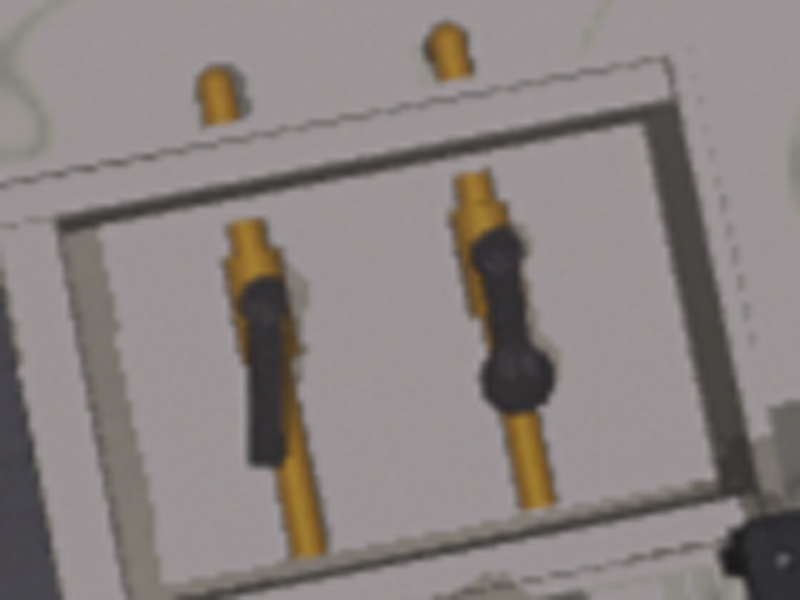

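View pics/side5.png

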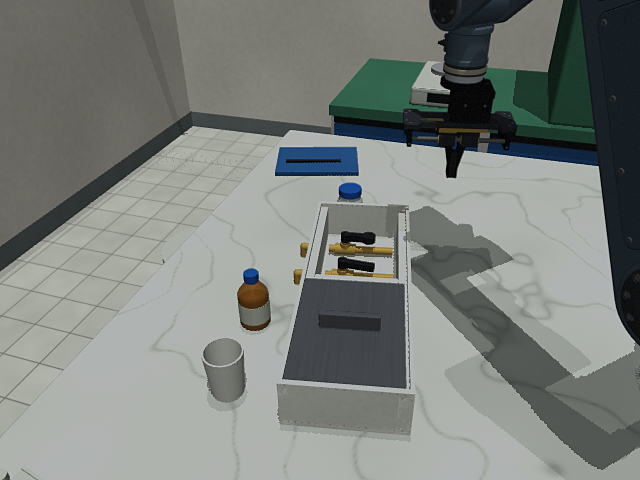

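Run:
```python
from h import *
B=np.array([0.5512,-0.0180,0.2051])
k=40/7
for n,uv in dict(disc=(518,376),piv=(498,250),pp=(265,302),pe=(267,463)).items():
    u=np.array(uv)/k+[280,195]; print(n,w2b(ray("top",u,.058),B).round(4))
for n,uv in dict(a=(176,188),b=(193,305)).items():
    u=np.array(uv)/2.5+[155,180]; print(n,w2b(ray("top",u,.107),B).round(4))
```

```text
disc [-0.0147 -0.1617]
piv [ 0.0302 -0.1636]
pp [ 0.0276 -0.0791]
pe [-0.0279 -0.069 ]
a [0.0475 0.1146]
b [-0.0419  0.1172]
```

```bash
cat > pl.py <<'E'
from h import *
B=np.array([0.5512,-0.0180,0.2051])
o=robot.get_obs()
pts=[(-.013,-.199)]
piv=np.array([.030,-.1637]);r=.045;d=.0225
for t in np.radians(np.arange(0,91,10)):
    pts.append(piv+r*np.array([-np.cos(t),np.sin(t)])-d*np.array([np.sin(t),np.cos(t)]))
pts.append(pts[-1]+np.array([.002,0]))
w=b2w(np.c_[np.array(pts),np.zeros(len(pts))],B)[:,:2]
p=o["position"][:2]
for a,b in zip(pts,w): print(np.round(a,4),b.round(4),((b-p)/.025).round(2));p=b
E
python3 pl.py
```

```text
[-0.013 -0.199] [ 0.579  -0.2155] [5.72 1.99]
[-0.015  -0.1862] [ 0.5744 -0.2034] [-0.18  0.48]
[-0.0182 -0.178 ] [ 0.5696 -0.196 ] [-0.19  0.29]
[-0.02   -0.1695] [ 0.5661 -0.188 ] [-0.14  0.32]
[-0.0202 -0.1607] [ 0.5641 -0.1794] [-0.08  0.34]
[-0.0189 -0.152 ] [ 0.5636 -0.1707] [-0.02  0.35]
[-0.0162 -0.1437] [ 0.5646 -0.162 ] [0.04 0.35]
[-0.012 -0.136] [ 0.5672 -0.1536] [0.1  0.34]
[-0.0065 -0.1291] [ 0.5711 -0.1457] [0.16 0.31]
[ 0.     -0.1233] [ 0.5763 -0.1387] [0.21 0.28]
[ 0.0075 -0.1187] [ 0.5827 -0.1327] [0.26 0.24]
[ 0.0095 -0.1187] [ 0.5847 -0.1323] [0.08 0.02]
```

>>> drive_tool(plan=[[[0.72,0.25,-0.1,0,0,0],[0.72,0.25,-0.2,0,0,0],[0.72,0.25,-0.3,0,0,0],[0.72,0.25,-0.3,0,0,0],[0.71,0.25,-0.3,0,0,0],[0.71,0.25,-0.3,0,0,0],[0.71,0.25,-0.3,0,0,0],[0.71,0.25,-0.3,0,0,0]]])

```text
time: 9.57
position: [0.5806, -0.2125, 0.2932]
tool_rot: [0.631, 0.776, -0.0, -0.0]
ft_force: [-0.4, -0.2, 0.0]
grip_width: 0.0005
```

```bash
python3 st.py; python3 snap.py 6 side; python3 z.py pics/side6.png pics/zs6.png 270 130 470 280
```

```text
9.57 [ 0.5806 -0.2125  0.2932] tipz 0.1112 box [-0.0108 -0.1965] phi 1.5714850656409767 [ 0.6307  0.776  -0.     -0.    ] F [-0.4 -0.2  0. ] w 0.00045831335087760964
4.0
```

View pics/zs6.png

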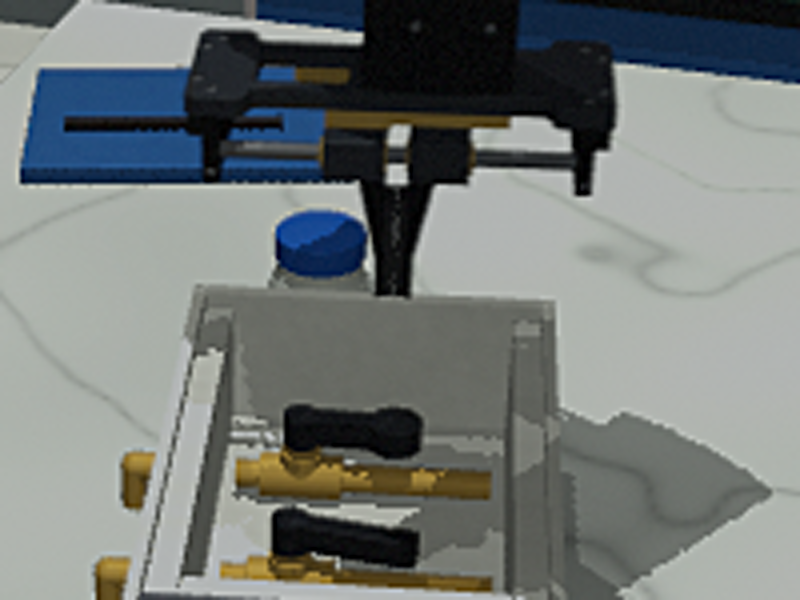

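>>> drive_tool(plan=[[[0,-0.12,-0.3,0,0,0],[0,0,-0.6,0,0,0],[0,0,-0.6,0,0,0],[0,0,-0.6,0,0,0],[0,0,-0.46,0,0,0],[0,0,0,0,0,0]]])

```text
time: 10.38
position: [0.579, -0.2158, 0.2284]
tool_rot: [0.631, 0.776, -0.0, -0.001]
ft_force: [-0.2, 0.6, -0.3]
grip_width: 0.0009
```

```bash
python3 st.py; python3 snap.py 7 side; python3 z.py pics/side7.png pics/zs7.png 270 130 470 280;python3 pl.py
```

```text
10.38 [ 0.579  -0.2158  0.2284] tipz 0.0464 box [-0.0131 -0.1993] phi 1.571442887798298 [ 6.308e-01  7.760e-01 -2.000e-04 -1.300e-03] F [-0.2  0.6 -0.3] w 0.0009352318834861529
4.0
[-0.013 -0.199] [ 0.579  -0.2155] [-0.01  0.02]
[-0.015  -0.1862] [ 0.5744 -0.2034] [-0.18  0.48]
[-0.0182 -0.178 ] [ 0.5696 -0.196 ] [-0.19  0.29]
[-0.02   -0.1695] [ 0.5661 -0.188 ] [-0.14  0.32]
[-0.0202 -0.1607] [ 0.5641 -0.1794] [-0.08  0.34]
[-0.0189 -0.152 ] [ 0.5636 -0.1707] [-0.02  0.35]
[-0.0162 -0.1437] [ 0.5646 -0.162 ] [0.04 0.35]
[-0.012 -0.136] [ 0.5672 -0.1536] [0.1  0.34]
[-0.0065 -0.1291] [ 0.5711 -0.1457] [0.16 0.31]
[ 0.     -0.1233] [ 0.5763 -0.1387] [0.21 0.28]
[ 0.0075 -0.1187] [ 0.5827 -0.1327] [0.26 0.24]
[ 0.0095 -0.1187] [ 0.5847 -0.1323] [0.08 0.02]
```

View pics/zs7.png

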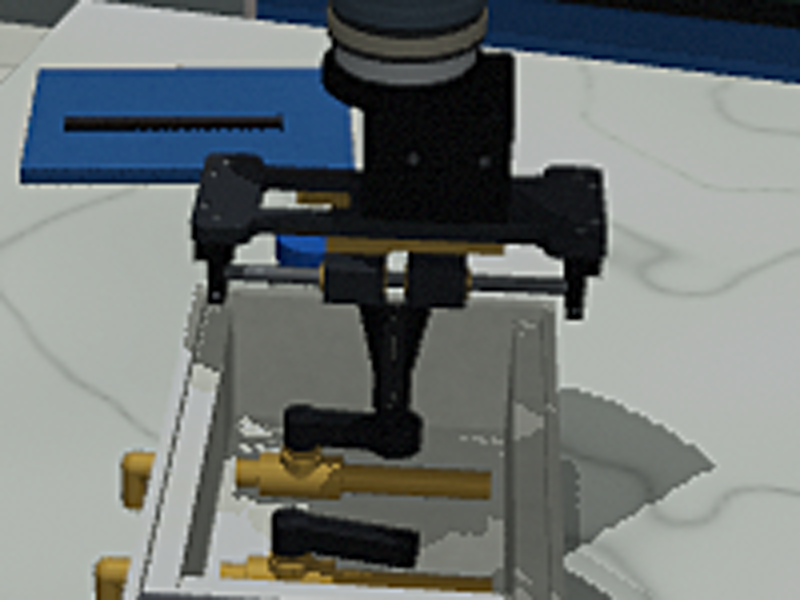

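>>> drive_tool(plan=[[[-0.09,0.25,0,0,0,0],[-0.09,0.25,0,0,0,0],[-0.19,0.29,0,0,0,0],[-0.14,0.32,0,0,0,0],[-0.08,0.34,0,0,0,0],[-0.02,0.35,0,0,0,0],[0.04,0.35,0,0,0,0],[0,0,0,0,0,0]]])

```text
time: 11.42
position: [0.5641, -0.1607, 0.2294]
tool_rot: [0.63, 0.776, -0.0, -0.002]
ft_force: [-0.6, 0.0, -0.4]
grip_width: 0.0002
```

```bash
python3 st.py; python3 snap.py 8 side; python3 z.py pics/side8.png pics/zs8.png 270 130 470 280
```

```text
11.43 [ 0.5641 -0.1607  0.2294] tipz 0.0474 box [-0.0164 -0.1423] phi 1.5724115509662009 [ 6.304e-01  7.763e-01 -3.000e-04 -2.300e-03] F [-0.6  0.  -0.4] w 0.00019496277605342288
4.0
```

View pics/zs8.png

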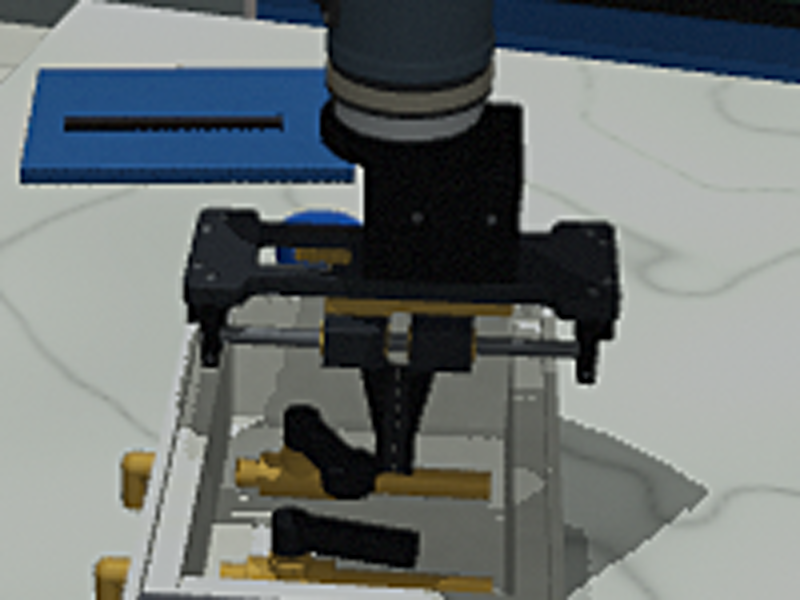

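>>> drive_tool(plan=[[[0.1,0.3,0,0,0,0],[0.17,0.29,0,0,0,0],[0.21,0.26,0,0,0,0],[0.26,0.22,0,0,0,0],[0.1,0.02,0,0,0,0],[0,0,0,0,0,0]]])

```text
time: 12.22
position: [0.5843, -0.1352, 0.2294]
tool_rot: [0.63, 0.777, -0.003, -0.003]
ft_force: [-9.1, -6.4, 3.0]
grip_width: 0.0005
```

```bash
python3 st.py; python3 snap.py 9 side; python3 z.py pics/side9.png pics/zs9.png 270 130 470 280
```

```text
12.22 [ 0.5843 -0.1352  0.2294] tipz 0.0474 box [ 0.0086 -0.1215] phi 1.57378190435283 [ 0.6298  0.7767 -0.0027 -0.003 ] F [-9.1 -6.4  3. ] w 0.0004529387446826592
4.0
```

View pics/zs9.png

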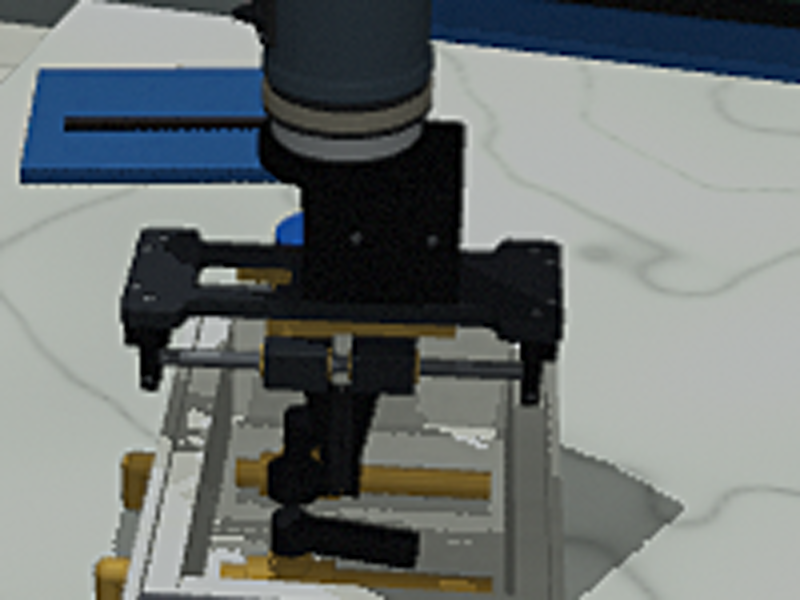

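>>> drive_tool(plan=[[[-0.2,-0.08,0,0,0,0],[-0.35,-0.2,0,0,0,0],[0,-0.2,0.5,0,0,0],[0,0,0.9,0,0,0],[0,0,1,0,0,0],[-0.3,-0.5,1,0,0,0],[-0.8,-0.9,1,0,0,0],[-0.8,-0.9,0.5,0,0,0]]])

```text
time: 13.28
position: [0.5251, -0.2051, 0.3549]
tool_rot: [0.63, 0.776, 0.0, 0.002]
ft_force: [0.5, 0.1, -0.3]
grip_width: 0.0003
```

>>> drive_tool(plan=[[[-0.8,-0.9,0,0,0,0],[-0.8,-0.9,0,0,0,0],[-0.8,-0.9,0,0,0,0],[-0.6,-0.9,0,0,0,0],[-0.4,-0.9,0,0,0,0],[-0.2,-0.9,0,0,0,0],[0,0,0,0,0,0],[0,0,0,0,0,0]]])

```text
time: 14.28
position: [0.4351, -0.339, 0.3523]
tool_rot: [0.631, 0.776, 0.0, -0.0]
ft_force: [-0.3, 0.0, 0.3]
grip_width: 0.0004
```

```bash
python3 st.py; python3 snap.py 10 side top; python3 z.py pics/top10.png pics/zt10.png 155 180 475 420; python3 z.py pics/top10.png pics/zt10b.png 280 195 420 300
```

```text
14.28 [ 0.4351 -0.339   0.3523] tipz 0.1703 box [-0.179  -0.2906] phi 1.5715638829709742 [ 6.307e-01  7.760e-01  3.000e-04 -3.000e-04] F [-0.3  0.   0.3] w 0.00043759705657938795
2.5
5.714285714285714
```

View pics/zt10.png

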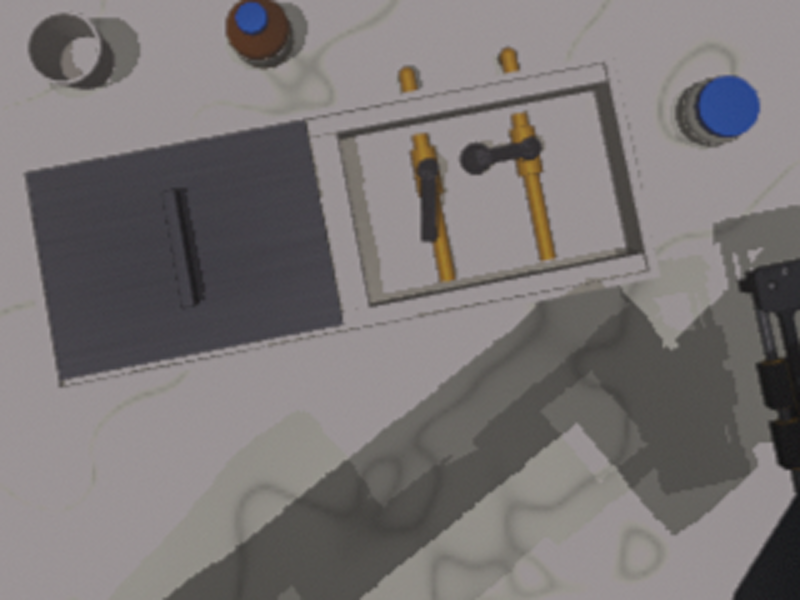

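View pics/zt10b.png

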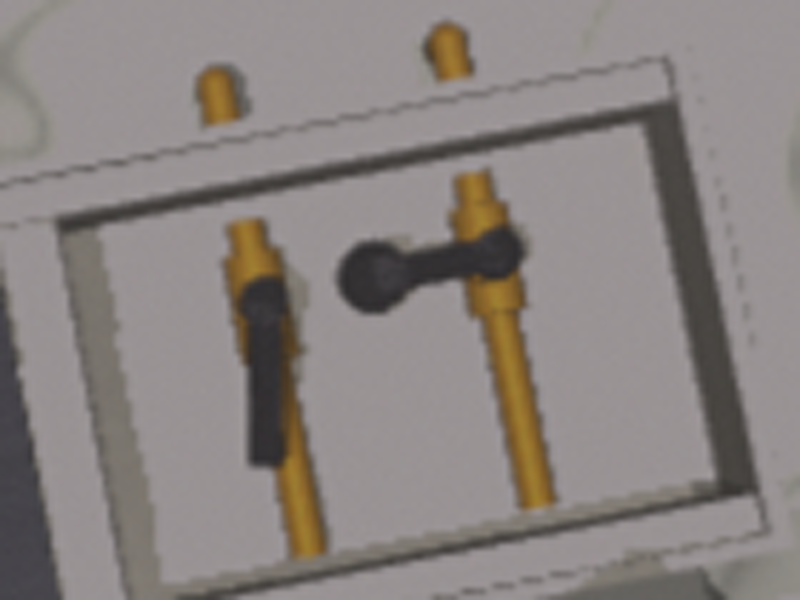

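Run:
```python
from h import *
import cv2
B=np.array([0.5512,-0.0180,0.2051]);k=40/7
f=lambda uv:w2b(ray("top",np.array(uv)/k+[280,195],.058),B)
im=cv2.imread("pics/zt10b.png").max(2);m=(im<75).astype(np.uint8);m[:, :330]=0;m[:,420:]=0;m[:235]=0;m[320:]=0
M=cv2.moments(m[:, :412]);
for d in [(374,277)]:
    v=f(d)-f((499,251));print(v,np.arctan2(v[1],-v[0]))
a=np.array(f((498,250)));print(a)
d=cv2.absdiff(cv2.imread("pics/top5.png"),cv2.imread("pics/top10.png")).max(2)
for n,(x,y) in dict(bottle=(257,190),beaker=(184,200),jar=(441,223),plain=(326,262)).items(): print(n,d[y-12:y+13,x-12:x+13].mean())
```

```text
[-0.0007137   0.04525088] 1.555025458212739
[ 0.03020059 -0.16358004]
bottle 1.6688
beaker 1.632
jar 1.656
plain 1.7184
```

Handle measures 1.555 rad, against the 1.57 stop. The cover is at its stop, and nothing else has moved since the earlier picture.

```bash
python3 -c "
from rig import robot
print(robot.hand_in())"
```

```text
the job is handed in; nothing more can be done
None
```

The gas valve is shut and the job is handed in at about 14.4 s of the 51 s allowed. With closed fingertips I pushed the cover by its rib to the far end, then swung the disc-ended handle clockwise until the force rose at its stop.

Last checks, taken from the top camera with the arm clear:
- **Disc-ended handle:** it measures about 1.555 rad, above the 1.45 rad needed.
- **Cover:** it lies flat in its track, with the rib at box y of about 0.116–0.12 m, above the 0.096 m needed. The force rose to 11 N on the last nudge, so it was against the stop.
- **Plain handle, bottle, beaker and jar:** a picture comparison showed no change around any of them. It only spans the handle push, because the earlier picture was taken after the cover slide. For the slide itself I only compared the views by eye.

One small disagreement: the side camera placed the box corners 2–4 pixels away from where the top camera's fit put them. I used the top camera's fit, and the contacts came where it predicted.

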